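Load the battery charging dock and switch it on

ROBOT

A 6-joint arm with a two-finger parallel gripper is mounted at the origin on the work surface. World frame = base frame: x ahead of the robot, y to its left, z up, the work surface at z = 0. Lengths are in m, angles in rad, forces in N, time in s.
With the tool pointing down it reaches from about 0.35 to 0.8 m from the base axis. Payload 7.3 kg.
Tool frame: the origin (TCP) lies between the finger pads; the fingertips stand 25 mm ahead of it and the grasp point (between the pads) lies 6 mm ahead of it (r.tip_extent is the distance from the TCP to the fingertips, in m); z points along the fingers, y is the line along which they close (so a half turn about z gives the same grasp; the last joint's range is limited). The gripper opens to 85 mm and grips with 20 to 120 N. Pads are 22 mm wide; open, the fingers measure 114 mm over their backs; the gripper's body (76 mm by 85 mm) begins 54 mm behind the grasp point. The pads swing forward as they close: fully open they stand 13 mm farther back than shut.
Start: joints at [1.165, 0.342, 1.524, -0, 1.275, -0.146], TCP at [0.135, 0.507, 0.256] pointing down, gripper open.
Joint ranges: [-2.53, 2.53], [-0.77, 2.02], [0.04, 2.7], [-1, 4.14], [0.28, 2.66], [-3.11, 3.11]. Speed limits (rad/s): [2.57, 2.57, 3.14, 3.14, 3.14, 3.14].

INTERFACE

Orientations are given as a unit quaternion [x, y, z, w].
In Python, from workcell import r, command_gripper, optics gives the robot as it stands. The module is installed in compiled form; this text tells all that it offers. Calls block until the motion is done:
- r.reach(position, orientation): joint-space move of the TCP to a pose.
- r.move_straight(position, orientation=None, speed=0.15, max_force=None): straight line of the TCP; orientation=None keeps the orientation; speed is the mean speed in m/s. With max_force (N) it stops when the force on the tool has changed by that much, and returns True; else False.
- r.movej(angles): joint-space move.
- command_gripper(opening, force=None): finger opening in m; force is the grip in N (None keeps the last); returns when the fingers have stopped.
- r.hold(seconds).
- r.solve_ik(position, orientation): joint angles nearest the present ones, or None.
- r.read_state(): the state.
- optics.get_image(name): name is "scene" or "top"; returns (picture, depth): 384x512x3 uint8, red, green, blue; 384x512 float32, m along the optical axis (not along the pixel's ray), 0 where there is no reading.
- optics.camera_model(name): a dict with "K" (3x3 intrinsics, pixels), "R" (3x3) and "t" (3): a world point X has camera coordinates R X + t. Camera axes: x right, y down, z forward; pixel columns grow to the right and rows downward; lengths in m; the calibration is good to about 2 mm. A picture is of the moment at which its call begins. camera_model takes no time and is no camera call.
A pose or a line that the arm cannot do raises r.PlanningError and nothing moves.
- r.finish_job(): hands the job in; it is judged then, once.
The state is a dict: "time_s": time; "joint_positions": joint angles; "dq": joint speeds; "tau": joint torques, N m; "eef_pos": TCP position; "eef_rot": TCP orientation; "contact_force": force on the tool from outside, world axes, zero at the start; "torque": the same for the moment, N m; "grip_width": finger opening in m; "grip_force": force on a finger pad.
Only numpy, scipy, OpenCV 4.12 (cv2) and the standard library are available. Lean on these libraries where they do the work, as an engineer would, in place of code of your own. Each camera call takes 0.05 s, during which the arm holds its last target. There are 200 camera calls.

TASK

Lift the blue cover off the two pins of the grey charging dock and lay it flat, handle up, on the yellow parking mat. Then slide every battery module standing on the bench onto a free rail of the dock, fully home against the stop so that the detent holds it, put the cover back flat down over both pins, and only then push the dock's red lever over to its far side to switch it on. Leave the other things on the bench where they are.

Things in the scene. Friction and masses are not known exactly. Their poses are not given: they have to be found in the camera images.
- dock: Fixed grey charging dock, base plate 215 (x) x 280 (y) x 12 mm; origin under its centre, x = slide-in direction, away from the robot. Three aluminium T rails along x, 66 mm apart, from local x 0 to 90 mm; before them (x -110 to 0) a bare apron with yellow guide lines; behind them (x 90 to 102) a black stop 40 mm high above the plate. A lever sits on its right (-y) side.
- rail_a (a point): on the plate's top, rail at dock y = -66 mm: where a module's origin lies when fully home; x = slide-in direction. Rail nose (rounded) 45 mm before this point, stop 45 mm beyond. T section: stem 12 wide, 8 high; head 24 wide, 6 thick, top 14 mm above the plate. A sprung brass detent hump 30 mm beyond this point, 4 mm proud, clicks into the module in the last 15 mm of travel (5 to 10 N).
- rail_b (a point): the same for the middle rail (local y = 0)
- rail_c (a point): the same for the rail at local y = +66 mm
- cover_seat (a point): where the cover's origin lies when seated: 90 mm above the bench, on two posts 22 mm square that stand 120 mm either side along y, each with a pointed steel pin of 10 mm diameter up to 106 mm above the bench; axes as the dock's
- cover: loose blue cover plate 104 (x) x 280 (y) x 6 mm, 0.35 kg, origin under its centre; a square 16 mm hole at y = +-120 mm for each pin; yellow bar handle on top, 16 (x) x 90 (y) mm, from 6 to 36 mm height. Either way round fits. At the start it is on the pins.
- park_mat: fixed yellow mat 310 (its x) x 140 (its y) x 2 mm thick on the bench, origin under its centre: the parking place for the cover, the cover's long side along the mat's
- power (a joint): the red-knobbed lever on the dock: 0 = off, leaning to the robot's side (dock -x); 1.0 rad = on, leaning to the far side (+x). It stays where it is left.
- power_tip (a point): centre of the lever's red ball (radius 13 mm). The pivot lies 34 mm above the bench at dock local x 50, y -168 mm; the ball is 80 mm from it and swings 0.5 rad either side of upright, along the dock's x (about 104 mm above the bench at either end).
- battery1: loose battery module (may be absent), 90 (x) x 44 (y) mm, grey and black body 44 mm high with an orange grip block on top, 24 (x) x 40 (y) mm, from 44 to 72 mm height; about 0.3 kg; origin under its centre. Underneath a T slot runs the whole length along x: 16 mm wide at the mouth (lips 6 mm thick), 27 mm wide above, up to 16 mm height. Either end can go first.
- battery2: loose battery module (may be absent), 90 (x) x 44 (y) mm, grey and black body 44 mm high with an orange grip block on top, 24 (x) x 40 (y) mm, from 44 to 72 mm height; about 0.3 kg; origin under its centre. Underneath a T slot runs the whole length along x: 16 mm wide at the mouth (lips 6 mm thick), 27 mm wide above, up to 16 mm height. Either end can go first.
- battery3: loose battery module (may be absent), 90 (x) x 44 (y) mm, grey and black body 44 mm high with an orange grip block on top, 24 (x) x 40 (y) mm, from 44 to 72 mm height; about 0.3 kg; origin under its centre. Underneath a T slot runs the whole length along x: 16 mm wide at the mouth (lips 6 mm thick), 27 mm wide above, up to 16 mm height. Either end can go first.
- multimeter: bystander: yellow multimeter 150 x 80 x 42 mm lying down
- flux_bottle: bystander: white jar, 52 mm diameter, 90 mm high
- screwdriver: bystander: screwdriver 170 mm long, lying
- solder_reel: bystander: green reel, 60 mm diameter, 40 mm high
- brush: bystander: brush 160 mm long, lying
- tip_cup: bystander: steel cup, 64 mm diameter, 50 mm high
- screw_tray: bystander: blue tray 90 x 120 x 25 mm
Mind the look-alikes: they are no part of the job. What is shaped like the battery3 but purple is not meant.

How it is judged:
By the outcome, as a careful person would: the job done as asked, in the order asked, and still so for the second after the job is handed in, with the robot touching nothing.
Of battery1, battery2, battery3 only 2 to 3 are there at a start; the rules pass over those that are not, and their reading is None.
At some moment in a run one of battery1, battery2, battery3 may be knocked a few centimetres aside while the robot is not near it.
Once in a run the grip may slacken for a moment while it holds something.
It also fails if it takes over 210 s, if anything falls off the work surface, if the arm or the gripper's body presses on something with over 40 N, if the wrist force passes 120 N, or if a joint passes its speed limit or range.

## Working session

There is one attempt and no reset: what is moved stays moved. The work goes in short steps, each a Python script; the robot and the scene stay as the last script left them, time stands still between calls to the robot, and variables do not carry over. Pictures are saved under pics/ and viewed, at most 14 in all, crops included, and the job is handed in when it is done.

```bash
mkdir -p pics; python3 - <<'E'
from workcell import r, optics
import cv2, numpy as np
for n in("scene","top"):
    im,d=optics.get_image(n); cv2.imwrite(f"pics/{n}0.png",im[:,:,::-1]); np.savez(f"{n}0.npz",im=im,d=d)
    m=optics.camera_model(n); print(n,m, (d>0).mean(), np.percentile(d[d>0],[1,99]))
print(r.read_state())
E
```

```text
scene {'K': array([[371.90030999,   0.        , 251.97686529],
       [  0.        , 371.90030999, 191.62244097],
       [  0.        ,   0.        ,   1.        ]]), 'R': array([[ 0.52426988,  0.8515091 ,  0.00856371],
       [ 0.64187689, -0.38855187, -0.66107602],
       [-0.5595848 ,  0.3520791 , -0.75027006]]), 't': array([-0.29014859, -0.26874856,  1.56694299])} 0.9941864013671875 [0.82006214 3.53370698]
top {'K': array([[402.46304701,   0.        , 252.79613768],
       [  0.        , 402.46304701, 180.87357611],
       [  0.        ,   0.        ,   1.        ]]), 'R': array([[-0.01881755, -0.9998153 ,  0.0039066 ],
       [-0.99659314,  0.01844281, -0.08038645],
       [ 0.08029956, -0.00540597, -0.99675612]]), 't': array([0.02745128, 0.5440497 , 1.20647702])} 0.9959259033203125 [0.90991111 2.05154569]
{'time_s': 0.1, 'joint_positions': array([ 1.16499453e+00,  3.42661588e-01,  1.52488372e+00, -4.87068971e-05,
        1.27539200e+00, -1.45997746e-01]), 'dq': array([-0.0012426 , -0.00143008, -0.00143351,  0.00030443,  0.00017019,
       -0.00023401]), 'tau': array([ 3.05426445e-03, -4.34452128e+01, -2.46490037e+01, -1.69968342e-05,
        4.80614704e-03,  1.80763863e-05]), 'eef_pos': array([0.13473633, 0.50709971, 0.25570418]), 'eef_rot': array([ 1.29529918e-01,  9.91575286e-01, -6.53248387e-04, -1.60738472e-04]), 'contact_force': array([-0.11738846, -0.17098453, -0.01665262]), 'torque': array([ 0.02322791, -0.01176949, -0.04832783]), 'grip_force': 0.0, 'grip_width': 0.08551490968188073}
```

View pics/scene0.png

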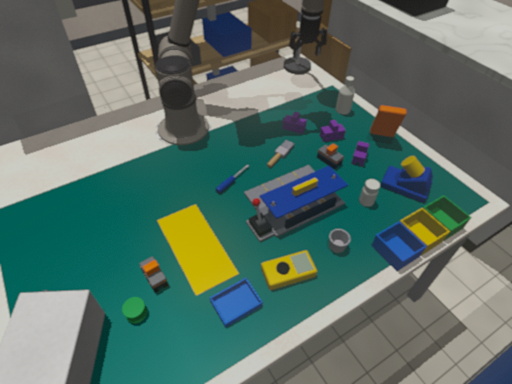

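View pics/top0.png

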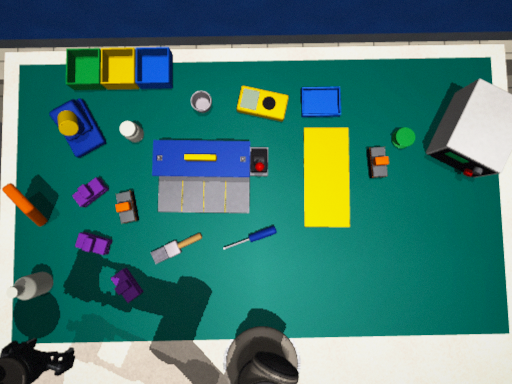

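The top view shows the dock with its blue cover (about 152–268, 140–212) and the lever ball (260,167). The mat is at (327,177). The orange-gripped modules are at (125,206) and (378,161). The purple look-alikes are at (90,192), (93,243) and (125,284), and the orange thing at (25,204) is a leaning box, so neither is meant.

```bash
cat > h.py <<'E'
from workcell import r, command_gripper, optics
import cv2, numpy as np
from scipy.spatial.transform import Rotation as Ro
CM={n:optics.camera_model(n) for n in("scene","top")}
def Q(a):  # tool down, closing axis at world angle a
    y=np.array([np.cos(a),np.sin(a),0]); z=np.array([0,0,-1.])
    return Ro.from_matrix(np.c_[np.cross(y,z),y,z]).as_quat()
def ray(n,uv):
    m=CM[n]; uv=np.atleast_2d(uv).astype(float)
    d=np.c_[uv,np.ones(len(uv))]@np.linalg.inv(m["K"]).T@m["R"]
    return -m["R"].T@m["t"], d
def onz(n,uv,z):
    c,d=ray(n,uv); return c+d*((z-c[2])/d[:,2])[:,None]
def dep(n,uv,D):   # depth back-projection
    uv=np.atleast_2d(uv); c,d=ray(n,uv); return c+d*D[uv[:,1].astype(int),uv[:,0].astype(int)][:,None]
def proj(n,X):
    m=CM[n]; p=(np.atleast_2d(X)@m["R"].T+m["t"])@m["K"].T; return p[:,:2]/p[:,2:]
def tri(uv1,uv2):  # top, scene
    (c1,d1),(c2,d2)=ray("top",uv1),ray("scene",uv2); a,b=d1[0],d2[0]
    s=np.linalg.lstsq(np.c_[a,-b],c2-c1,rcond=None)[0]
    p,q=c1+s[0]*a,c2+s[1]*b; return (p+q)/2,np.linalg.norm(p-q)
COL=dict(orange=([5,150,120],[16,255,255]),yellow=([20,150,120],[33,255,255]),blue=([105,150,80],[125,255,255]),
  red=([0,190,90],[4,255,255]),purple=([130,90,50],[160,255,255]))
def blobs(im,col,amin=25):
    h=cv2.cvtColor(im,cv2.COLOR_RGB2HSV); m=cv2.inRange(h,*map(np.array,COL[col]))
    n,l,s,c=cv2.connectedComponentsWithStats(m)
    return [(l==i,s[i],c[i]) for i in range(1,n) if s[i,4]>=amin]
def pts(mask): v,u=np.nonzero(mask); return np.c_[u,v]
def rect(P):  # xy rectangle from Nx2 points in m -> centre, (long,short), long-axis angle
    (c,s,a)=cv2.minAreaRect((P*1000).astype(np.float32)); a=np.radians(a)
    if s[0]<s[1]: s=s[::-1]; a+=np.pi/2
    return np.array(c)/1000,np.array(s)/1000,(a+np.pi/2)%np.pi-np.pi/2
E
python3 - <<'E'
from h import *
np.set_printoptions(precision=4,suppress=True)
for n in("top","scene"):
    z=np.load(n+"0.npz"); im,D=z["im"],z["d"]
    for c in COL:
        for m,s,ce in blobs(im,c):
            p=pts(m); P=dep(n,p,D); h=np.median(P[:,2]); hi=np.percentile(P[:,2],90)
            R=onz(n,p,hi); print(n,c,s[4],ce.round(1),"z50 %.3f z90 %.3f"%(h,hi),"xy",np.median(P,0)[:2],*rect(R[:,:2]))
E
```

```text
top orange 115 [381.7 160.2] z50 0.071 z90 0.074 xy [ 0.5949 -0.364 ] [ 0.5941 -0.362 ] [0.0392 0.0253] -1.489211859861297
top orange 433 [ 19.1 200.1] z50 0.165 z90 0.168 xy [0.4932 0.6474] [0.4809 0.631 ] [0.1427 0.0302] 0.7633517169454453
top orange 120 [122.2 206.6] z50 0.072 z90 0.075 xy [0.4715 0.3984] [0.4721 0.3978] [0.0403 0.0254] -1.3434453438148424
top yellow 920 [119.4  67.5] z50 0.006 z90 0.061 xy [0.9079 0.4283] [0.9002 0.4198] [0.1117 0.1022] -0.01703810570599984
top yellow 810 [266.3 103.6] z50 0.036 z90 0.039 xy [ 0.7769 -0.0331] [ 0.784  -0.0158] [0.1487 0.0808] 1.3383463057889653
top yellow 379 [ 66.7 123.4] z50 0.119 z90 0.132 xy [0.7066 0.543 ] [0.7082 0.5344] [0.0692 0.0531] 0.019997119026051724
top yellow 4525 [326.1 176.7] z50 0.002 z90 0.005 xy [ 0.5537 -0.2106] [ 0.5567 -0.2113] [0.3095 0.1392] -0.02905082643502066
top yellow 202 [200.1 156.8] z50 0.125 z90 0.128 xy [0.6065 0.1633] [0.6056 0.1644] [0.0896 0.0169] 1.5524972143127442
top blue 13689 [248.1  18. ] z50 -0.508 z90 -0.375 xy [1.3237 0.031 ] [ 1.2544 -0.0367] [1.9967 0.1642] 1.5541261367934913
top b
[... 2329 characters left out ...]
0.024 z90 0.028 xy [ 0.3895 -0.012 ] [ 0.3924 -0.0131] [0.0832 0.0227] -1.2480181067525256
scene blue 938 [395.5 243.3] z50 0.018 z90 0.061 xy [0.8858 0.3263] [0.9024 0.2956] [0.1348 0.1107] 1.5699039015136114
scene blue 1298 [235.7 302.4] z50 0.007 z90 0.026 xy [ 0.7923 -0.2014] [ 0.7953 -0.2012] [0.1215 0.0966] -1.5642365787207733
scene purple 179 [295.9 121.7] z50 0.044 z90 0.071 xy [0.2577 0.3953] [0.2883 0.3728] [0.1113 0.0761] 0.01923448955839402
scene purple 345 [332.2 130.9] z50 0.043 z90 0.071 xy [0.3786 0.4874] [0.3976 0.4655] [0.1287 0.0897] -0.6741163127728065
scene purple 232 [360.3 152.5] z50 0.046 z90 0.072 xy [0.5346 0.4913] [0.5533 0.4668] [0.1284 0.0418] -0.9396438597819574
```

```bash
python3 - <<'E'
from h import *
np.set_printoptions(precision=4,suppress=True)
for nm,a,b in(("handle",[200.1,156.8],[304.6,184.3]),("batL",[122.2,206.6],[331.6,147.2]),("batR",[381.7,160.2],[150,266.1]),("mat",[326.1,176.7],[196.8,248.9])): print(nm,*tri(a,b))
print(r.tip_extent)
a=-0.019; xy=[0.6085,0.1635]
r.reach([*xy,0.26],Q(a)); r.move_straight([*xy,0.165],speed=.1)
print(r.move_straight([*xy,0.124],speed=.04,max_force=8))
f0=r.read_state()["contact_force"]
command_gripper(0.03,20); print(r.read_state()["contact_force"]-f0)
command_gripper(0.0,20); s=r.read_state(); print(s["contact_force"]-f0,s["grip_width"],s["grip_force"],s["eef_pos"],s["time_s"])
E
```

```text
handle [0.607  0.1646 0.1217] 0.0006596365309532134
batL [0.4723 0.3995 0.0688] 0.0005701573633498469
batR [ 0.5949 -0.3654  0.066 ] 0.001274481954900025
mat [ 0.5575 -0.2127 -0.0182] 0.004026820841819096
0.025
False
[ 0.2561  0.0952 -0.1744]
[ 0.34   -0.3643  0.7861] 0.015810673151094228 22.35458940267563 [0.6084 0.1635 0.124 ] 5.3083
```

```bash
python3 - <<'E'
from h import *
np.set_printoptions(precision=4,suppress=True)
command_gripper(0.0,80)
p=r.read_state()["eef_pos"]
print(r.move_straight([p[0],p[1],0.15],speed=.05,max_force=25), r.read_state()["contact_force"])
r.move_straight([p[0],p[1],0.26],speed=.12)
print(r.read_state()["contact_force"],r.read_state()["grip_width"])
for n in("scene","top"):
    im,d=optics.get_image(n); cv2.imwrite(f"pics/{n}1.png",im[:,:,::-1]); np.savez(f"{n}1.npz",im=im,d=d)
    for m,s,ce in blobs(im,"blue"):
        P=dep(n,pts(m),d); print(n,s[4],ce,np.median(P,0))
t=cv2.imread("pics/scene1.png")[140:260,210:370]; cv2.imwrite("pics/c1.png",cv2.resize(t,None,fx=5,fy=5,interpolation=cv2.INTER_CUBIC))
E
```

```text
False [ 0.4335  0.1952 -3.8861]
[-0.0516  0.1005 -3.3984] 0.01474224554496899
scene 131 [214.8092  21.9771] [-0.9479  0.633  -0.0668]
scene 106 [245.2358  40.7547] [-0.7617  0.7651 -0.146 ]
scene 636 [335.5519 152.5535] [0.6306 0.26   0.2318]
scene 884 [285.2557 172.2025] [0.6193 0.0714 0.232 ]
scene 645 [405.4062 179.6605] [0.7239 0.5275 0.0327]
scene 112 [225.0089 183.3839] [ 0.3897 -0.0129  0.024 ]
scene 1002 [395.5599 242.2735] [0.882 0.329 0.022]
scene 1298 [235.6903 302.4222] [ 0.7923 -0.2019  0.0072]
top 13646 [249.5819  18.0037] [ 1.3238  0.0259 -0.5087]
top 1279 [153.38    67.6005] [0.9072 0.3212 0.0087]
top 1124 [320.3799 101.4671] [ 0.7914 -0.1992  0.0061]
top 1070 [ 79.9804 129.5327] [0.6941 0.5333 0.0321]
top 1346 [231.7459 149.4844] [0.6122 0.0701 0.2307]
top 440 [160.5591 159.8068] [0.5848 0.2509 0.2309]
top 50 [180.96 161.12] [0.5802 0.2    0.231 ]
top 204 [262.2696 233.6961] [ 0.3835 -0.0075  0.0235]
```

View pics/c1.png

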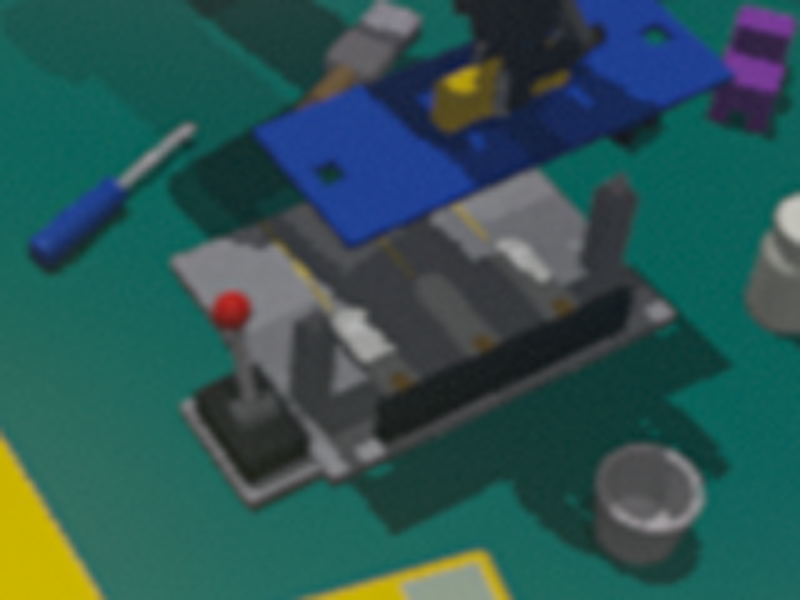

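```bash
python3 - <<'E'
from h import *
np.set_printoptions(precision=4,suppress=True)
a=-0.026-np.pi/2; xy=[0.5576,-0.2124]
r.move_straight([*xy,0.26],Q(a),speed=.15); print(r.read_state()["grip_width"],r.read_state()["contact_force"])
im,d=optics.get_image("top")
for n,b in(("top",1),):
    P=np.vstack([dep(n,pts(m),d) for m,s,ce in blobs(im,"blue") if .15<np.median(dep(n,pts(m),d)[:,2])<.3]); print(np.median(P,0),rect(P[:,:2]))
r.move_straight([*xy,0.06],speed=.12)
print(r.move_straight([*xy,0.034],speed=.03,max_force=6),r.read_state()["eef_pos"],r.read_state()["contact_force"])
command_gripper(0.05); r.hold(.2)
r.move_straight([*xy,0.2],speed=.15)
r.reach([0.45,-.35,0.3],Q(a))
for n in("scene","top"):
    im,d=optics.get_image(n); cv2.imwrite(f"pics/{n}2.png",im[:,:,::-1]); np.savez(f"{n}2.npz",im=im,d=d)
    for m,s,ce in blobs(im,"blue",600)+blobs(im,"orange")+blobs(im,"yellow"):
        p=pts(m);P=dep(n,p,d); h=np.median(P[:,2]); print(n,s[4],ce,h,*rect(onz(n,p,h)[:,:2]))
t=cv2.imread("pics/top2.png")[120:240,100:420]; cv2.imwrite("pics/c2.png",cv2.resize(t,None,fx=2.5,fy=2.5,interpolation=cv2.INTER_CUBIC))
print(r.read_state()["time_s"])
E
```

```text
0.014774580496993638 [ 0.1041 -0.024  -4.4033]
[ 0.4997 -0.2327  0.2315] (array([ 0.5046, -0.1187]), array([0.2866, 0.1144]), np.float64(-1.559916539760731))
True [ 0.5574 -0.2122  0.0362] [-0.5447 -0.2642  4.5133]
scene 741 [235.8138  33.0945] -0.07895057654589999 [-0.7885  0.7234] [0.5337 0.1578] -0.4017591557271736
scene 653 [404.9173 179.8361] 0.03265230450154055 [0.7083 0.5689] [0.1665 0.1566] -1.0380626756310303
scene 1967 [197.244  248.9141] 0.009168457563943688 [ 0.5619 -0.2134] [0.2741 0.0976] -0.028572389545187704
scene 952 [395.6765 242.1649] 0.019097753331168643 [0.8892 0.3267] [0.1408 0.1155] 1.5699039015136114
scene 1404 [235.7151 301.735 ] 0.007308945499629571 [ 0.7884 -0.1981] [0.1217 0.0982] 1.5687259853634687
scene 178 [392.2022 109.6629] 0.16449084687999066 [0.5007 0.6455] [0.0949 0.0427] 0.7683181129042795
scene 53 [331.6415 147.5094] 0.07307559458438151 [0.4768 0.3952] [0.0428 0.0258] -1.3564146220731486
scene 82 [150.1951 265.7439] 0.07221644138504663 [ 0.5971 -0.3672] [0.0394 0.0269] -1.4754642061953875
scene 220 [413.3227 164.7727] 0.11768772252300241 [0.726  
[... 1086 characters left out ...]
 [ 19.1244 200.1843] 0.16463803468947047 [0.481  0.6332] [0.1432 0.0303] 0.7633525158937724
top 121 [122.2562 206.6364] 0.07177732634193212 [0.4721 0.3988] [0.0404 0.0255] -1.3434478238836078
top 920 [119.363   67.5293] 0.006309588977811753 [0.9211 0.4379] [0.1169 0.1069] -0.01703810570599984
top 810 [266.258  103.5556] 0.035784615134774045 [ 0.7847 -0.0158] [0.1492 0.0809] 1.3331223821527205
top 379 [ 66.7388 123.3562] 0.11852590614896386 [0.7115 0.5407] [0.0701 0.0538] 0.019997052447024544
top 1363 [325.8129 177.4674] 0.00168571605872736 [ 0.5572 -0.2119] [0.31   0.1395] -0.02905082643502066
top 145 [328. 174.] 0.0379049233453721 [ 0.5599 -0.21  ] [0.0851 0.0121] -0.03345010223972267
15.45
```

View pics/c2.png

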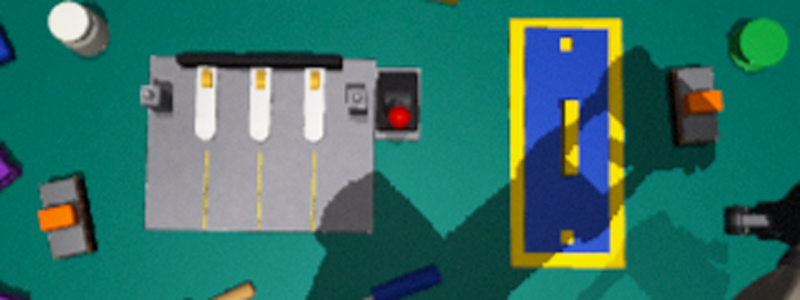

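The cover lies flat inside the mat. All three rails are bare; in the full top image they run around columns 182, 204 and 226, with their noses at about row 175. The two modules are where they were. Next I measure the rails.

```bash
python3 - <<'E'
from h import *
np.set_printoptions(precision=4,suppress=True)
ang=-0.019
for n in("top","scene"):
    for k in("2",):
        z=np.load(n+k+".npz"); im,D=z["im"],z["d"]
        v,u=np.mgrid[:384,:512]; P=dep(n,np.c_[u.ravel(),v.ravel()],D).reshape(384,512,3)
        lo=im.min(2).astype(int); sat=im.max(2).astype(int)-lo
        box=(abs(P[...,0]-.56)<.2)&(abs(P[...,1]-.165)<.16)
        m=box&(P[...,2]>.019)&(P[...,2]<.035)&(lo>150)
        cn,l,s,c=cv2.connectedComponentsWithStats(m.astype(np.uint8))
        for i in range(1,cn):
            if s[i,4]>20:
                p=pts(l==i); R=onz(n,p,.026); print(n,"rail",s[i],np.median(P[l==i],0),*rect(R[:,:2]),R[:,:2].mean(0),R[:,0].min(),R[:,0].max())
        m=box&(im[...,0]>110)&(sat>70)&(im[...,2]<110)&(P[...,2]<.05)&(P[...,2]>.005)
        cn,l,s,c=cv2.connectedComponentsWithStats(m.astype(np.uint8))
        for i in range(1,cn):
            if s[i,4]>8:
                p=pts(l==i); zz=np.median(P[l==i],0)[2]; R=onz(n,p,zz); f=np.polyfit(R[:,0],R[:,1],1) ; print(n,"yel",s[i],zz,R.mean(0),f, R[:,0].min(),R[:,0].max())
        m=box&(P[...,2]>.095)&(P[...,2]<.112)&(lo>0)&(sat<60)
        cn,l,s,c=cv2.connectedComponentsWithStats(m.astype(np.uint8))
        for i in range(1,cn):
            if s[i,4]>3: print(n,"post",s[i,4],c[i],P[l==i].mean(0))
        m=box&(P[...,2]>.045)&(P[...,2]<.06)&(lo<60)
        cn,l,s,c=cv2.connectedComponentsWithStats(m.astype(np.uint8))
        for i in range(1,cn):
            if s[i,4]>40: print(n,"stop",s[i,4],*rect(onz(n,pts(l==i),.052)[:,:2]))
E
```

```text
top rail [178 147   9  29 197] [0.606  0.2328 0.026 ] [0.6091 0.2322] [0.0862 0.0244] -0.005486511319726439 [0.6063 0.2329] 0.5659921102045657 0.65229104644947
top rail [200 147   8  29 190] [0.6018 0.1667 0.0261] [0.6079 0.1666] [0.0862 0.0214] -0.009674198975822002 [0.6034 0.1666] 0.5647577643006243 0.651068385314863
top rail [221 147   9  30 195] [0.6004 0.1011 0.0261] [0.6054 0.1006] [0.0895 0.024 ] -0.07085060448241354 [0.6025 0.1008] 0.5605780969759657 0.6498451968604229
top yel [246 111  10   4  26] 0.031903972157256044 [0.7559 0.0179 0.0319] [ 1.0147 -0.7491] 0.7493390890947723 0.7591401899758978
top yel [181 148   4   7  27] 0.028804245528448735 [0.639  0.2302 0.0288] [0.0458 0.2009] 0.6299787517558391 0.6486219337474425
top yel [203 148   3   7  21] 0.029411314810516842 [0.638  0.1644 0.0294] [-0.0061  0.1683] 0.6287202110433696 0.6473011005867706
top yel [225 149   3   7  20] 0.029440852939228934 [0.6342 0.0975 0.0294] [-0.0522  0.1307] 0.6244742927176988 0.6429942660565182
top yel [182 181   1  14  14] 0.01362880643097697 [0.5288 0.2347 0.0136] [-0.0047  0.2372] 0.5088198
[... 540 characters left out ...]
965738438191835 [0.5997 0.231 ] 0.5643697806102708 0.6353019954430313
scene rail [293 195  16  16  98] [0.5981 0.1641 0.0272] [0.5985 0.1648] [0.0734 0.0227] -0.03426303216246929 [0.5965 0.1647] 0.5616634418847039 0.6348787474570359
scene rail [277 202  16  16 101] [0.5953 0.0976 0.0277] [0.5958 0.0989] [0.0701 0.0223] -0.038036997743220446 [0.5949 0.0988] 0.5608165049003385 0.6312337227995335
scene yel [269 155  10   9  22] 0.020671653070229667 [0.371  0.2074 0.0207] [-2.0472  0.967 ] 0.35862331756428756 0.3834354062895301
scene post 11 [333. 176.] [0.6123 0.2819 0.1016]
scene post 13 [272.3077 202.8462] [0.6049 0.0422 0.1027]
scene stop 164 [0.6615 0.1592] [0.2006 0.016 ] 1.533681581737171
```

```bash
cat >> h.py <<'E'
DY=-0.026; Ax=np.array([np.cos(DY),np.sin(DY)]); Ay=np.array([-np.sin(DY),np.cos(DY)])
B=np.array([0.605,0.165])   # rail b home point
BIAS=dict(top=np.array([.002,.002]),scene=np.array([.0045,-.0015]))
def modules():
    out=[]
    for n in("top","scene"):
        im,d=optics.get_image(n)
        for m,s,ce in blobs(im,"orange",20):
            p=pts(m);P=dep(n,p,d);h=np.median(P[:,2])
            if h<.12:
                R=rect(onz(n,p,h)[:,:2]); out.append((n,s[4],h,R[0]-BIAS[n],R[1],R[2]+np.pi/2))
    return out
def st(): s=r.read_state(); print(s["eef_pos"],s["contact_force"],"gw %.4f gf %.1f t %.1f"%(s["grip_width"],s["grip_force"],s["time_s"]),flush=True); return s
np.set_printoptions(precision=4,suppress=True)
def pick(xy,yaw,z=0):
    a=yaw-np.pi/2; command_gripper(.08,60)
    r.reach([*xy,.2+z],Q(a)); r.move_straight([*xy,.12+z],speed=.12)
    print("touch",r.move_straight([*xy,.071+z],speed=.05,max_force=8)); st()
    command_gripper(0,60); st()
    p=r.read_state()["eef_pos"]; r.move_straight([p[0],p[1],.25],speed=.12); return st()
E
python3 - <<'E'
from h import *
for o in modules(): print(*o)
pick([0.594,-.3655],.075)
xy=B-.097*Ax
r.move_straight([*xy,.25],Q(DY-np.pi/2),speed=.2); st()
r.move_straight([*xy,.10],speed=.12); st()
im,d=optics.get_image("top"); np.savez("top3.npz",im=im,d=d); cv2.imwrite("pics/c3.png",cv2.resize(im[130:230,140:280,::-1],None,fx=5,fy=5,interpolation=cv2.INTER_CUBIC))
im,d=optics.get_image("scene"); np.savez("scene3.npz",im=im,d=d)
for o in modules(): print(*o)
E
```

```text
top 99 0.07124359548343273 [ 0.5939 -0.366 ] [0.0373 0.0225] 0.07260254836076552
top 121 0.07139690858303593 [0.4701 0.3969] [0.0404 0.0255] 0.22735046699259298
scene 53 0.07238198949470542 [0.4718 0.3973] [0.0429 0.0258] 0.21438075597060946
scene 83 0.07228230199103414 [ 0.5926 -0.3657] [0.0394 0.0269] 0.09533179602675101
touch False
[ 0.5942 -0.3657  0.0715] [0.1152 0.2012 0.5106] gw 0.0798 gf 0.0 t 18.6
[ 0.5942 -0.3656  0.0715] [-0.642   1.3406  2.6702] gw 0.0391 gf 61.5 t 19.1
[ 0.594  -0.3654  0.249 ] [ 0.5385  0.6291 -3.5667] gw 0.0387 gf 60.9 t 20.7
[0.5082 0.167  0.25  ] [-0.2522  1.154  -2.619 ] gw 0.0388 gf 60.8 t 23.6
[0.5085 0.1676 0.1007] [ 0.1009 -0.233  -2.1844] gw 0.0387 gf 60.8 t 25.0
top 121 0.07176034258485453 [0.4701 0.3968] [0.0404 0.0255] 0.227348136726639
scene 49 0.07259145983746063 [0.4709 0.3984] [0.0408 0.0231] 0.33431510046362156
```

View pics/c3.png

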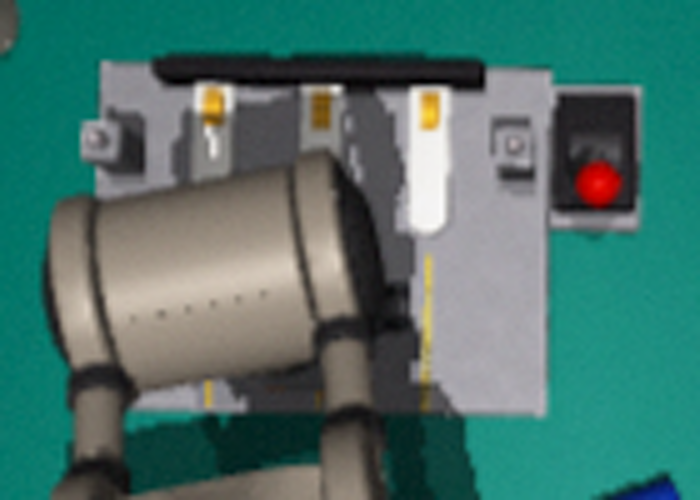

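```bash
python3 - <<'E'
from h import *
s=st(); p=s["eef_pos"]
print("down",r.move_straight([p[0],p[1],.078],speed=.03,max_force=5)); p=st()["eef_pos"]
r.move_straight([p[0],p[1],p[2]+.0015],speed=.03); p=st()["eef_pos"]
for k in(25,55):
    q=B-(.097-.001*k)*Ax
    print(k,r.move_straight([*q,p[2]],speed=.03,max_force=8)); st()
im,d=optics.get_image("scene"); np.savez("scene4.npz",im=im,d=d); cv2.imwrite("pics/c4.png",cv2.resize(im[150:250,230:370,::-1],None,fx=5,fy=5,interpolation=cv2.INTER_CUBIC))
E
```

```text
[0.5083 0.1676 0.1005] [ 0.3118 -0.3034 -1.6111] gw 0.0390 gf 60.8 t 25.2
down True
[0.508  0.1678 0.0833] [-0.437   2.0551  3.1774] gw 0.0390 gf 61.4 t 25.7
[0.5078 0.1677 0.0844] [ 0.0599 -1.0078 -2.4435] gw 0.0391 gf 60.8 t 26.0
25 False
[0.5328 0.1669 0.0844] [ 0.5983  0.2403 -2.0375] gw 0.0392 gf 60.8 t 27.0
55 False
[0.5628 0.1661 0.0844] [ 0.3958 -0.1372 -2.0518] gw 0.0393 gf 60.8 t 28.1
```

View pics/c4.png

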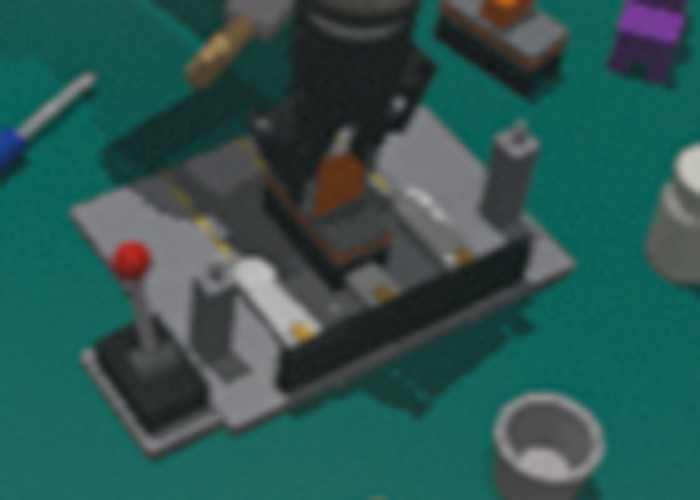

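The module is threaded on the middle rail with no side force. Pushing it home.

```bash
cat >> h.py <<'E'
def home(T,z):
    print("home",r.move_straight([*(T+.008*Ax),z],speed=.03,max_force=35)); s=st()
    print("along", (s["eef_pos"][:2]-T)@Ax, "lat",(s["eef_pos"][:2]-T)@Ay); r.hold(.3); st()
def release():
    command_gripper(.05); r.hold(.2); p=st()["eef_pos"]
    r.move_straight([p[0],p[1],.2],speed=.15)
E
python3 - <<'E'
from h import *
home(B,.0844); release()
r.reach([0.40,0.30,.30],Q(.2-np.pi/2))
for n in("top","scene"):
    im,d=optics.get_image(n); np.savez(n+"5.npz",im=im,d=d)
    cv2.imwrite(f"pics/{n}5.png",im[:,:,::-1])
a=cv2.resize(cv2.imread("pics/scene5.png")[150:250,230:370],None,fx=4,fy=4,interpolation=cv2.INTER_CUBIC)
cv2.imwrite("pics/c5.png",a)
for o in modules(): print(*o)
E
```

```text
home False
[0.6068 0.1649 0.0838] [-23.1934  -0.3093  12.5014] gw 0.0391 gf 62.5 t 30.0
along 0.001795616885440534 lat -3.101101626994464e-05
[0.6068 0.1649 0.0838] [-22.1203  -0.553   11.6445] gw 0.0391 gf 62.5 t 30.3
[0.6133 0.1647 0.0845] [-0.2514 -0.0412 -1.2367] gw 0.0498 gf 0.0 t 30.8
top 97 0.08387621209854945 [0.6041 0.1636] [0.038  0.0234] 3.123342809587807
top 116 0.07203936657946253 [0.4706 0.3988] [0.0378 0.0261] 0.006071978677204992
scene 48 0.07210565071579372 [0.4705 0.3988] [0.0408 0.0231] 0.33431346927745365
scene 65 0.08517986420937951 [0.6059 0.1619] [0.0387 0.0237] 3.0672096322374984
```

View pics/c5.png

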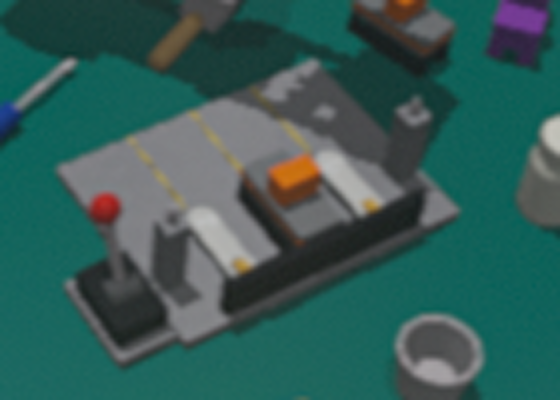

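```bash
python3 - <<'E'
from h import *
z=np.load("top5.npz"); im,D=z["im"],z["d"]
for u in(199,201,204,206):
    P=dep("top",np.c_[np.full(30,u),np.arange(140,170)],D)
    print(u); print([(v,int(im[v,u].mean()),round(P[v-140,0],3),round(P[v-140,2],3)) for v in range(140,170)])
t=im[130:200,170:240,::-1]; cv2.imwrite("pics/c6.png",cv2.resize(t,None,fx=8,fy=8,interpolation=cv2.INTER_NEAREST))
E
```

```text
199
[(140, 56, np.float64(0.677), np.float64(0.002)), (141, 30, np.float64(0.665), np.float64(0.051)), (142, 28, np.float64(0.662), np.float64(0.05)), (143, 35, np.float64(0.659), np.float64(0.05)), (144, 38, np.float64(0.656), np.float64(0.05)), (145, 51, np.float64(0.652), np.float64(0.056)), (146, 110, np.float64(0.649), np.float64(0.057)), (147, 133, np.float64(0.646), np.float64(0.055)), (148, 131, np.float64(0.643), np.float64(0.056)), (149, 132, np.float64(0.64), np.float64(0.057)), (150, 131, np.float64(0.638), np.float64(0.051)), (151, 132, np.float64(0.634), np.float64(0.054)), (152, 131, np.float64(0.631), np.float64(0.055)), (153, 133, np.float64(0.628), np.float64(0.058)), (154, 97, np.float64(0.625), np.float64(0.057)), (155, 112, np.float64(0.618), np.float64(0.081)), (156, 122, np.float64(0.615), np.float64(0.085)), (157, 125, np.float64(0.612), np.float64(0.085)), (158, 127, np.float64(0.609), np.float64(0.082)), (159, 127, np.float64(0.606), np.float64(0.085)), (160, 127, np.float64(0.603), np.float64(0.085)), (161, 128, np.float64(0.6), np.float64(0.085)), (162, 12
[... 4159 characters left out ...]
81)), (156, 124, np.float64(0.614), np.float64(0.086)), (157, 127, np.float64(0.612), np.float64(0.084)), (158, 127, np.float64(0.609), np.float64(0.081)), (159, 129, np.float64(0.606), np.float64(0.083)), (160, 129, np.float64(0.603), np.float64(0.086)), (161, 130, np.float64(0.6), np.float64(0.085)), (162, 126, np.float64(0.597), np.float64(0.084)), (163, 88, np.float64(0.595), np.float64(0.078)), (164, 97, np.float64(0.595), np.float64(0.057)), (165, 133, np.float64(0.592), np.float64(0.057)), (166, 145, np.float64(0.588), np.float64(0.057)), (167, 146, np.float64(0.586), np.float64(0.051)), (168, 148, np.float64(0.583), np.float64(0.057)), (169, 147, np.float64(0.58), np.float64(0.051))]
```

View pics/c6.png

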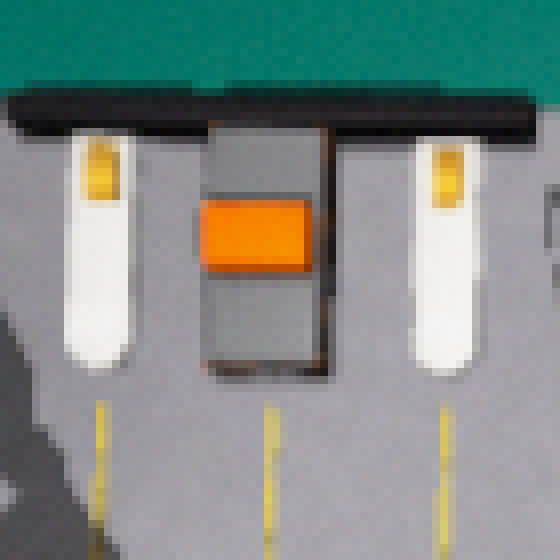

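The top crop can't rule out a gap of 0–3 mm at the stop. I'll press on the module's rear with closed fingers to settle it.

```bash
cat >> h.py <<'E'
def press(T):
    a=DY-np.pi/2; command_gripper(0,60)
    p=T-.085*Ax; r.reach([*p,.25],Q(a)); r.move_straight([*p,.055],speed=.12)
    print("touch",r.move_straight([*(T-.045*Ax),.055],speed=.03,max_force=4)); s0=st()
    for k in range(2,12,2):
        s=None; r.move_straight([*(s0["eef_pos"][:2]+.001*k*Ax),.055],speed=.02); s=r.read_state()
        print(k,"moved",(s["eef_pos"]-s0["eef_pos"])[:2]@Ax,"F",s["contact_force"]); 
        if s["contact_force"][0]<-28: break
    p=r.read_state()["eef_pos"]; q=p[:2]-.03*Ax
    r.move_straight([*q,.055],speed=.1); r.move_straight([*q,.25],speed=.15)
E
python3 - <<'E'
from h import *
press(B); st()
r.reach([0.40,0.30,.30],Q(.2-np.pi/2))
for o in modules(): print(*o)
E
```

```text
touch True
[0.5508 0.1663 0.0544] [-0.3657 -0.3963 -0.5713] gw -0.0003 gf 0.0 t 37.0
2 moved 0.0003954671916047474 F [-4.9804  0.2002  1.7611]
4 moved 0.0004671291680244326 F [-11.5117   0.0202   6.8418]
6 moved 0.0005323233042309818 F [-18.4533  -0.084   12.3673]
8 moved 0.0006030018371690448 F [-25.8813   0.0131  18.5925]
10 moved 0.0006847349633555241 F [-32.7129  -0.2839  23.8159]
[0.5211 0.1668 0.2491] [ 1.1464 -0.2418  0.1896] gw -0.0003 gf 0.0 t 40.2
top 91 0.08336507128178106 [0.6041 0.1637] [0.038  0.0235] 3.123340679058935
top 121 0.07168985183686982 [0.4701 0.3968] [0.0404 0.0255] 0.22734735442306864
scene 49 0.07254574300480654 [0.4709 0.3984] [0.0408 0.0231] 0.33431563309583945
scene 66 0.08477927105591854 [0.6057 0.1621] [0.0385 0.0242] 0.008877201206237029
```

It stayed put under 33 N, so it is home. Next module: the orange-gripped one at (122,206) in the top view. It has a grey body, as crops c2 and c5 confirm; the purple look-alike at (89,192) is not meant.

```bash
sed -i 's/command_gripper(.08,60)/command_gripper(.062,60)/' h.py; python3 - <<'E'
from h import *
pick([0.4705,0.3975],.225)
T=B+.066*Ay; xy=T-.097*Ax
r.move_straight([*xy,.25],Q(DY-np.pi/2),speed=.2)
r.move_straight([*xy,.10],speed=.12); s=st()
if s["grip_width"]<.035: raise SystemExit("lost")
p=s["eef_pos"]
print("down",r.move_straight([p[0],p[1],.078],speed=.03,max_force=5)); p=st()["eef_pos"]
r.move_straight([*xy,p[2]+.0012],speed=.03); p=st()["eef_pos"]
for k in(12,25,55):
    q=T-(.097-.001*k)*Ax
    h=r.move_straight([*q,.0844],speed=.03,max_force=8); s=st(); print(k,h)
    if h: raise SystemExit("blocked")
home(T,.0844)
E
```

```text
touch False
[0.4707 0.3976 0.0714] [ 0.2091 -0.4678  0.3395] gw 0.0622 gf 0.0 t 44.4
[0.4708 0.3978 0.0717] [-0.9494 -0.3407  3.5452] gw 0.0390 gf 60.7 t 44.7
[0.4705 0.3976 0.2491] [ 0.8341  0.4444 -2.3003] gw 0.0391 gf 60.2 t 46.3
[0.5102 0.2337 0.1007] [ 0.3407 -0.4459 -2.3669] gw 0.0393 gf 60.2 t 48.7
down True
[0.5099 0.2339 0.0834] [0.71   1.8677 1.403 ] gw 0.0389 gf 59.9 t 49.3
[0.5095 0.2334 0.0842] [-0.1779  0.2695 -3.1172] gw 0.0395 gf 60.3 t 49.5
[0.5217 0.2331 0.0842] [-0.0993  0.5628 -2.1199] gw 0.0393 gf 60.3 t 50.1
12 False
[0.5347 0.2328 0.0843] [ 0.5456  0.3361 -1.9289] gw 0.0388 gf 60.3 t 50.7
25 False
[0.5645 0.2321 0.0844] [ 0.2609  0.0936 -2.2839] gw 0.0391 gf 60.3 t 51.8
55 False
home False
[0.6078 0.2309 0.0839] [-26.1104  -1.5871  14.3451] gw 0.0388 gf 61.7 t 53.6
along 0.0010624993453011724 lat -9.12512238481817e-05
[0.6078 0.2309 0.0839] [-25.9377  -2.119   14.0774] gw 0.0389 gf 61.7 t 53.9
```

```bash
python3 - <<'E'
from h import *
release(); T=B+.066*Ay
press(T)
r.reach([0.38,0,.40],Q(-np.pi/2))
for n in("top","scene"):
    im,d=optics.get_image(n); np.savez(n+"7.npz",im=im,d=d); cv2.imwrite(f"pics/{n}7.png",im[:,:,::-1])
    for m,s,ce in blobs(im,"blue",600)+blobs(im,"yellow",60):
        p=pts(m);P=dep(n,p,d); h=np.median(P[:,2])
        if abs(P[:,1].mean()+.21)<.06 and abs(P[:,0].mean()-.55)<.1: print(n,s[4],h,*rect(onz(n,p,h)[:,:2]))
for o in modules(): print(*o)
st()
E
```

```text
[0.6151 0.2307 0.0844] [-0.0156 -0.1505 -0.6142] gw 0.0500 gf 0.0 t 54.4
touch True
[0.553  0.2322 0.0544] [1.1436 0.4159 0.1471] gw -0.0001 gf 0.0 t 59.1
2 moved 0.0003587755803527425 F [-5.7347  0.1728  1.5221]
4 moved 0.0004286881329419495 F [-11.94    -0.3557   6.124 ]
6 moved 0.0005042125195400111 F [-18.8726   0.1755  12.079 ]
8 moved 0.0005434150529219593 F [-26.0769   1.0588  17.3782]
10 moved 0.0006541174325590838 F [-31.8815   0.4607  22.3514]
top 2583 0.007834776792973841 [ 0.5588 -0.2091] [0.2758 0.0998] -0.036649757131398175
top 1434 0.0017445318382977026 [ 0.557  -0.2119] [0.3103 0.1395] -0.02905082643502066
top 150 0.03799687364244342 [ 0.5584 -0.2099] [0.0881 0.0121] -0.03345196645248549
scene 1968 0.009283297005507618 [ 0.562  -0.2132] [0.2741 0.0967] -0.03115325895758314
scene 1009 0.0031450300287944044 [ 0.5569 -0.2129] [0.3101 0.1396] -0.022422751114031136
scene 116 0.03945880068241481 [ 0.563  -0.2144] [0.0877 0.0147] -0.028978255295315947
top 107 0.08368353139620943 [0.6053 0.229 ] [0.0409 0.0234] 3.123342809587807
top 94 0.08314316670031574 [0.6042 0.1637] [0.038  0.0235] 3.1233418774814257
scene 62 0.08462633028979571 [0.608 0.228] [0.0379 0.0234] 3.0677768855496854
scene 74 0.08457169571567202 [0.6055 0.165 ] [0.0441 0.0243] 0.008877102377993218
[0.3804 0.0004 0.3993] [0.6067 0.2488 0.5926] gw 0.0001 gf 0.0 t 63.8
```

View pics/scene7.png

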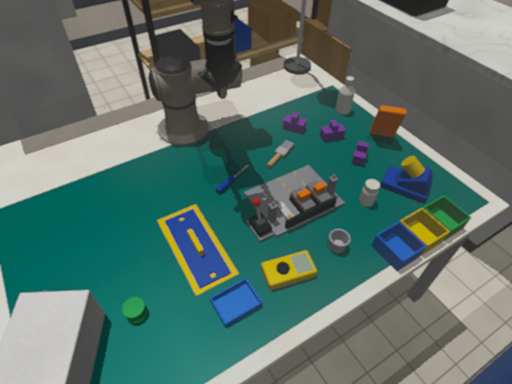

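View pics/top7.png

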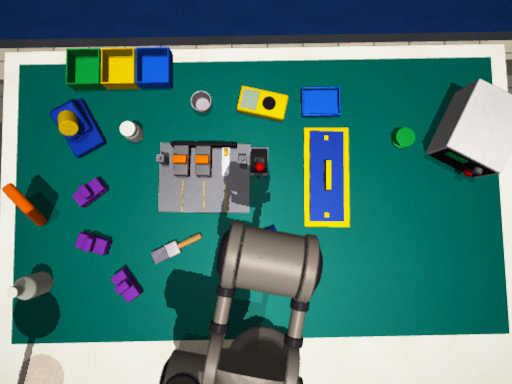

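```bash
python3 - <<'E'
from h import *
a=-0.026-np.pi/2; xy=[0.5574,-.2122]
command_gripper(.05,80); r.reach([*xy,.2],Q(a)); r.move_straight([*xy,.08],speed=.12)
print(r.move_straight([*xy,.0365],speed=.04,max_force=8)); st()
command_gripper(0,80); s=st()
p=s["eef_pos"]; r.move_straight([p[0],p[1],.27],speed=.12); st()
t=[.607,.164]
r.move_straight([*t,.27],Q(-.023),speed=.15); st()
r.move_straight([*t,.155],speed=.1); st()
print(r.move_straight([*t,.122],speed=.025,max_force=7)); st()
E
```

```text
False
[ 0.5576 -0.2123  0.0368] [-0.6872  1.1177 -0.1118] gw 0.0499 gf 0.0 t 68.0
[ 0.5576 -0.2123  0.0369] [-0.8678  0.7974  3.0892] gw 0.0148 gf 80.7 t 68.4
[ 0.5574 -0.2122  0.2693] [ 0.8432  0.2904 -3.8569] gw 0.0146 gf 79.7 t 70.5
[0.6071 0.1635 0.27  ] [-0.7216  0.2454 -3.8674] gw 0.0144 gf 79.6 t 73.2
[0.6074 0.1641 0.1558] [-0.4822  0.0708 -3.1287] gw 0.0147 gf 79.6 t 74.5
True
[0.6069 0.164  0.1249] [-0.1096 -1.3323  6.036 ] gw 0.0146 gf 80.7 t 75.5
```

```bash
python3 - <<'E'
from h import *
command_gripper(.05); r.hold(.3); p=st()["eef_pos"]
r.move_straight([p[0],p[1],.25],speed=.12)
command_gripper(0,60); r.reach([0.42,-.15,.30],Q(-np.pi/2))
for n in("top","scene"):
    im,d=optics.get_image(n); np.savez(n+"8.npz",im=im,d=d); cv2.imwrite(f"pics/{n}8.png",im[:,:,::-1])
    for c in("blue","yellow","red"):
        for m,s,ce in blobs(im,c,25):
            q=pts(m);P=dep(n,q,d); h=np.median(P[:,2])
            if h>.08 and h<.15 and P[:,1].mean()<.3:
                A=np.c_[P[:,:2],np.ones(len(P))]; print(n,c,s[4],h,*rect(onz(n,q,h)[:,:2]),"tilt",np.linalg.lstsq(A,P[:,2],rcond=None)[0])
a=cv2.imread("pics/scene8.png")[140:260,210:370]; cv2.imwrite("pics/c8.png",cv2.resize(a,None,fx=5,fy=5,interpolation=cv2.INTER_CUBIC))
E
```

```text
[0.6058 0.1638 0.1232] [-0.8567 -0.5542  0.1009] gw 0.0497 gf 0.0 t 76.3
top blue 3178 0.09614393002839994 [0.6075 0.1667] [0.2788 0.1044] 1.5523402209664843 tilt [-0.5993 -0.0629  0.4739]
top yellow 213 0.12544565261944896 [0.6061 0.1661] [0.0871 0.017 ] 1.5524992116835614 tilt [-5.6196 -0.0316  3.5372]
top red 57 0.11851386939614095 [ 0.577  -0.0004] [0.0226 0.0199] 1.5524037373584822 tilt [-7.5604  1.5007  4.4819]
scene blue 1715 0.09719048084994397 [0.6105 0.163 ] [0.281 0.105] 1.5556016611954497 tilt [ 0.8368 -0.1296 -0.3954]
scene yellow 102 0.12684646994498894 [0.6102 0.1621] [0.0889 0.0161] 1.5541216094196377 tilt [-0.1407  0.0005  0.2122]
```

View pics/c8.png

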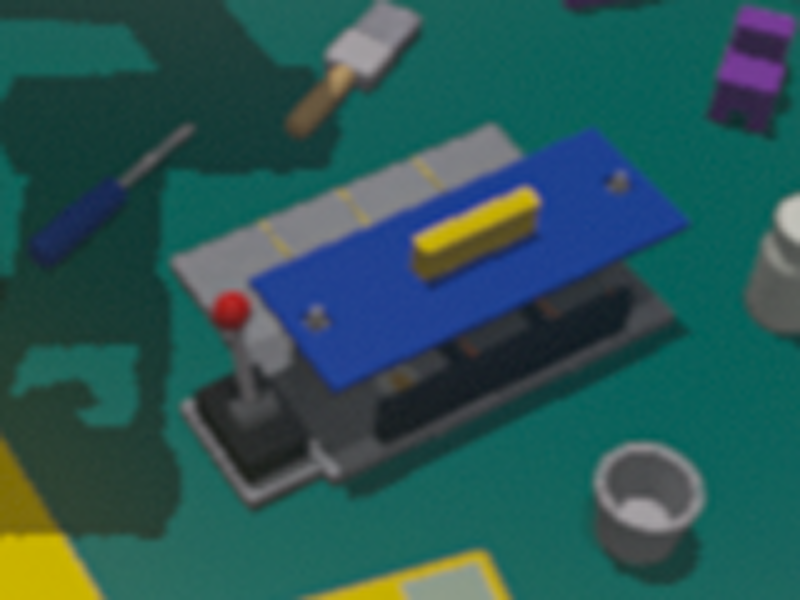

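The cover is flat at z 0.096, as at the start, with both pins showing through its holes. Now the lever: ball at (232,310) in the crop, about world (0.57, -0.002).

```bash
python3 - <<'E'
from h import *
O=B-.045*Ax; L=lambda x:O+x*Ax-.171*Ay
a=DY-np.pi/2
r.reach([*L(-.045),.22],Q(a)); r.move_straight([*L(-.045),.115],speed=.1)
for x in(.04,.065,.075,.085,.092):
    h=r.move_straight([*L(x),.115],speed=.06,max_force=25); s=st(); print(x,(s["eef_pos"][:2]-O)@Ax,h)
    if h: break
p=r.read_state()["eef_pos"]; q=p[:2]-.03*Ax
r.move_straight([*q,.115],speed=.1); r.move_straight([*q,.28],speed=.15); r.reach([0.42,-.2,.30],Q(a))
for n in("top","scene"):
    im,d=optics.get_image(n); cv2.imwrite(f"pics/{n}9.png",im[:,:,::-1])
    for c in("blue","yellow","red"):
        for m,s,ce in blobs(im,c,15):
            q=pts(m);P=dep(n,q,d); k=np.median(P,0)
            if .08<k[2]<.15 and k[1]<.3: print(n,c,s[4],ce,k)
t=cv2.imread("pics/top9.png")[120:230,130:290]; cv2.imwrite("pics/c9.png",cv2.resize(t,None,fx=5,fy=5,interpolation=cv2.INTER_CUBIC))
E
```

```text
[ 0.5954 -0.0058  0.115 ] [ 0.4575 -0.1598 -0.0548] gw 0.0003 gf 0.0 t 83.0
0.04 0.03985701170315678 False
[ 0.6207 -0.0064  0.1149] [-0.2757  0.2764  0.2768] gw 0.0002 gf 0.0 t 83.6
0.065 0.06515098545447814 False
[ 0.6214 -0.0061  0.1136] [-3.8931 -0.226   3.5455] gw 0.0002 gf 2.3 t 83.8
0.075 0.06581444829489153 True
top blue 3177 [200.8001 158.0837] [0.6057 0.1656 0.0962]
top yellow 212 [199.6462 157.0047] [0.6062 0.1661 0.1254]
top red 51 [259.3529 143.3529] [ 0.6443 -0.002   0.1138]
scene blue 1716 [302.6847 192.1498] [0.6208 0.1443 0.0972]
scene yellow 101 [304.7921 184.2574] [0.6108 0.1627 0.1268]
scene red 25 [266.72 216.4 ] [ 0.6491 -0.0087  0.1168]
```

View pics/c9.png

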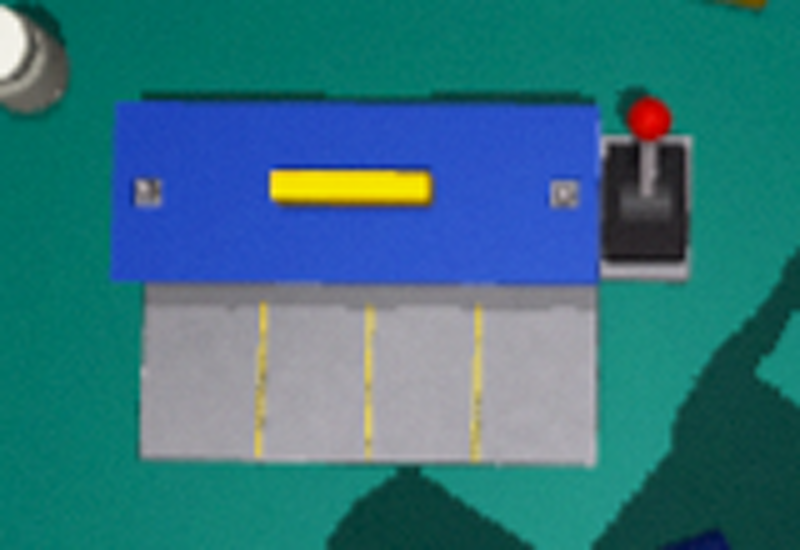

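The lever reached its far end stop and its ball now leans over to (648,118) in the crop. The cover still sits on both pins.

```bash
python3 - <<'E'
from workcell import r
print(r.finish_job())
E
```

```text
the job is handed in; nothing more can be done
None
```

I handed the job in. Both battery modules present are home on rails b and c (each stayed put under a 30 N push), the cover is flat over both pins, and the lever was then pushed to its far end stop; the hand-in returned no verdict.

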